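# Count to the third bay and push the tin home

## Robot

A 7-joint arm with a two-finger parallel gripper is mounted at the origin on the work surface. World frame = base frame: x ahead of the robot, y to its left, z up, the work surface at z = 0. Lengths are in mm, angles in rad, forces in N, time in s.
With the tool pointing down it reaches from about 350 to 900 mm from the base axis. Payload 7.2 kg.
Tool frame: the origin (TCP) lies at the very end of the fingers, on their centre line; the grasp point (between the pads) lies behind it (grasp_offset is the z of the grasp point in the tool frame, in mm); z points along the fingers, y is the direction in which the jaws open and shut (so a half turn about z gives the same grasp; the last joint's range is limited). The gripper opens to 88 mm and grips with 3 to 60 N. Pads are 20 mm wide; open, the fingers measure 115 mm over their backs; the gripper's body (75 mm by 178 mm) begins 61 mm behind the grasp point.
Start: joints at [-1.302, 0.411, -0.013, 1.596, 0.006, 1.134, -0.082], TCP at [206.552, 589.886, 222.653] pointing down, gripper open.
Joint ranges: [-2.95, 2.95], [-0.29, 1.99], [-1.47, 1.44], [0.14, 2.54], [-1.03, 4.17], [0.13, 1.85], [-2.86, 2.86]. Speed limits (rad/s): [2.39, 2.39, 3.01, 3.01, 3.14, 3.14, 3.14].

## Interface

Orientations are given as a rotation vector (axis times angle).
In Python, from rig import * gives the robot as it stands.
- The arm moves only by the tool play_rows, never from a script. Its argument "series" is a list of rows, each an object with "travel": the shift along the tool's x, y, z in m, a list of three; "twist": the turn, a rotation vector about the tool's x, y, z in rad, a list of three. A call has exactly 10 rows; each row is the pose to reach, as a shift and turn from the pose measured when the call began, along the tool's axes at that moment; what a row does not reach only later rows make up. A row lasts 1/10 s, in which the tool goes at most 50 mm and 8.59 degrees, less where a joint would pass 70% of its speed; a pose out of reach is approached as far as the arm can. A call with a gripper value outside its range is refused whole. "claw" is the opening, from 0 (shut) to 1 (fully open), set as the call begins (left out, the last holds). The fingers move at their own pace and stop on an object; the grip force is fixed at half the most. Time passes only in rows, so rows that repeat a pose let the fingers close, or fill a call up. It gives the time, the measured TCP pose, the force and the opening at its end, in the units of the state.
- observe(): the state, without advancing time (a new reading comes with each control period).
- read_camera(name): name is "scene" or "top" or "wrist"; returns the picture (400x640x3 uint8, red, green, blue); there is no depth.
- camera_params(name): a dict with "fx", "fy", "cx", "cy" (pixels), "R" (3x3) and "t" (3): a world point X has camera coordinates R X + t; the wrist camera has in their place "T_tool_cam" (4x4, takes a point from camera to tool coordinates, whose origin is the TCP and whose axes are the flange's). Camera axes: x right, y down, z forward; pixel columns grow to the right and rows downward; lengths in mm; the calibration is good to about 2 mm. A picture is of the moment at which its call begins: read the wrist's pose just before it. camera_params takes no time and is no camera call.
- close_job(): hands the job in, once; it reports no verdict.
Trained networks look in the newest picture that a camera, given by its name, has taken for a name from the list of things; names that differ only in an ending like _2 or _b are one class to them, and where a whole thing is asked for, a point or a joint stands for the part that bears it (a point fixed in the world has none). Each returns a list of dicts, best first, with "score" (0 to 1); they miss things now and then, are a little off and sometimes report something else, mostly with a low value. They report only what shows in the picture. A call takes as long as a camera call.
- recognise(camera, name): "bbox" ([left, top, right, bottom] in pixels, round what is visible of it).
The state is a dict: "time_s": time; "q": joint angles; "qd": joint speeds; "joint_efforts": joint torques, N m; "eef_pos": TCP position; "tool_rot": TCP orientation; "contact_force": force on the tool from outside, world axes, zero at the start; "wrist_torque": the same for the moment, N m; "width": opening from 0.0 (shut) to 1.0 (fully open).
Only numpy, scipy, OpenCV 4.12 (cv2) and the standard library are available. Lean on these libraries where they do the work, as an engineer would, in place of code of your own. Each camera call takes 0.05 s, during which the arm holds its last target. There are 200 camera calls.

## Task

Lightly run a fingertip along the rail on top of the tin rack, starting over the gap beside the tall end board and counting gaps: first, second, third, without going on to touch the rail over the fourth. Then push the flat tin that stands in front of the rack into that third gap until it is fully home against the rack's back stop, and take the hand away. Only slide the tin on the worktop, never pick it up or tip it, and leave everything else where it stands.

Things in the scene. Friction and masses are not known exactly. Their poses are not given: they have to be found in the camera images.
- tin: The tin to push: a closed flat rectangular metal tin, 80 (own x) x 60 (own y) x 40 mm high, about 0.15 to 0.3 kg, loose on the worktop in front of the rack (on the robot's side), up to about 0.35 rad askew to it. Origin: centre of its underside.
- rack: Fixed low steel rack, no floor plate, 80 mm deep (own x), 320 mm wide (own y). Origin: centre of its footprint at worktop height; own x points into the gaps, away from the robot, own y to the left. Four gaps, open towards -x, centred at own y = +120, +40, -40, -120 mm. Divider plates (5 mm thick, 46 mm high) at own y = +80, 0, -80 mm run from x = -40 mm to the back stop.
- gap_b (a point): Centre of the second from the left gap (own y = +40 mm of the rack) at worktop height, in its mouth between the front edges of the dividers, own x = -40 mm of the rack; same axes as the rack. The gap is empty and 75 mm wide; the back stop's face lies 78 mm further in. Fully home, the tin's centre is 38 mm further in than this point and its near face stands out 2 mm.
- gap_c (a point): Centre of the second from the right gap (own y = -40 mm of the rack) at worktop height, in its mouth between the front edges of the dividers, own x = -40 mm of the rack; same axes as the rack. The gap is empty and 75 mm wide; the back stop's face lies 78 mm further in. Fully home, the tin's centre is 38 mm further in than this point and its near face stands out 2 mm.
- rail_a: Piece of the rack's top rail over the gap at own y = +120 mm of the rack (leftmost). Steel, 80 mm long (rack's y), 12 mm wide, 10 mm thick, at own x = -12 mm of the rack. Origin: centre of its underside; top 62 mm above the worktop. The four pieces are one straight rail that sinks on springs: it gives from about 1.5 N and stops hard after 6 mm at about 6 N.
- rail_b: Piece of the rack's top rail over the gap at own y = +40 mm of the rack (second from the left). Steel, 80 mm long (rack's y), 12 mm wide, 10 mm thick, at own x = -12 mm of the rack. Origin: centre of its underside; top 62 mm above the worktop. The four pieces are one straight rail that sinks on springs: it gives from about 1.5 N and stops hard after 6 mm at about 6 N.
- rail_c: Piece of the rack's top rail over the gap at own y = -40 mm of the rack (second from the right). Steel, 80 mm long (rack's y), 12 mm wide, 10 mm thick, at own x = -12 mm of the rack. Origin: centre of its underside; top 62 mm above the worktop. The four pieces are one straight rail that sinks on springs: it gives from about 1.5 N and stops hard after 6 mm at about 6 N.
- rail_d: Piece of the rack's top rail over the gap at own y = -120 mm of the rack (rightmost). Steel, 80 mm long (rack's y), 12 mm wide, 10 mm thick, at own x = -12 mm of the rack. Origin: centre of its underside; top 62 mm above the worktop. The four pieces are one straight rail that sinks on springs: it gives from about 1.5 N and stops hard after 6 mm at about 6 N.
- tall_end: The tall wooden end board of the rack: 80 mm deep, 14 mm thick, 95 mm high, fixed at one end of the rack (own y = +164 or -164 mm of the rack; it varies). Counting starts at the gap beside it. Origin: centre of its underside.
- low_end: The low end plate of the rack, thin steel, 80 x 5 x 50 mm high, fixed at the other end of the rack. Origin: centre of its underside.
- parked_left: Tin already in the leftmost gap, 74 x 56 x 36 mm high, loose. Origin: centre of its underside. Leave it.
- parked_right: Tin already in the rightmost gap, 74 x 56 x 36 mm high, loose. Origin: centre of its underside. Leave it.
- mug: White mug, 76 mm across, 85 mm high, standing to the left in front of the rack. Origin: centre of its underside. Leave it.
- shaker: Wooden shaker, 44 mm across, 70 mm high, standing to the right in front of the rack. Origin: centre of its underside. Leave it.
- bowl: White bowl, 120 mm across, 50 mm high, on the left. Origin: centre of its underside. Leave it.
- jar: Amber glass jar with a steel cap, 52 mm across, 80 mm high, standing beside the left end of the rack. Origin: centre of its underside. Leave it.
- spoon: Wooden spoon, 240 mm long, lying on the right. Origin: underside, near its middle. Leave it.

How it is judged (in metres and radians):
On the way, in this order (a step that is already met when the one before it is completed fails the run):
1. a fingertip touches the rail over the first gap from the tall end board (((y of tall_end in the frame of rack above 0 m and contact force between the fingers and rail_a above 0.4 N) or (y of tall_end in the frame of rack below 0 m and contact force between the fingers and rail_d above 0.4 N))), for 0.05 s.
2. the fingertip touches the rail over the second gap (((y of tall_end in the frame of rack above 0 m and contact force between the fingers and rail_b above 0.4 N) or (y of tall_end in the frame of rack below 0 m and contact force between the fingers and rail_c above 0.4 N))), for 0.05 s.
3. the fingertip touches the rail over the third gap (((y of tall_end in the frame of rack above 0 m and contact force between the fingers and rail_c above 0.4 N) or (y of tall_end in the frame of rack below 0 m and contact force between the fingers and rail_b above 0.4 N))), for 0.05 s.
4. the tin is home in the third gap (x of tin in the frame of rack between -0.008 and 0.008 m and height (world z) of tin below 0.006 m and angle between tin's own z axis and vertical below 0.1 rad and angle between the x axis of tin and the x axis of rack, either way round below 0.22 rad and ((y of tall_end in the frame of rack above 0 m and y of tin in the frame of rack between -0.052 and -0.028 m) or (y of tall_end in the frame of rack below 0 m and y of tin in the frame of rack between 0.028 and 0.052 m))), for 0.1 s.
At the end, for the whole second after the job is handed in: The tin lies flat and at rest on the worktop in the third gap counted from the tall end board, within 6 mm of touching the back stop, and the parked tins (20 mm) and other things (30 mm) are where they stood (all of step 4 and linear speed of tin below 0.01 m/s and distance of each of parked_left, parked_right from where it was at the start of the episode below 0.02 m and distance of each of mug, shaker, bowl, spoon, jar from where it was at the start of the episode below 0.03 m).
It fails at once if the rail over the fourth gap is touched by the fingers ((y of tall_end in the frame of rack above 0 m and contact force between the fingers and rail_d above 0.4 N) or (y of tall_end in the frame of rack below 0 m and contact force between the fingers and rail_a above 0.4 N)).
It fails at once if the rail is pressed harder than 30 N (contact force between the fingers and rail_a above 30 N or contact force between the fingers and rail_b above 30 N or contact force between the fingers and rail_c above 30 N or contact force between the fingers and rail_d above 30 N).
It fails at once if the tin is lifted off the worktop (over 12 mm) or tipped (over 0.3 rad) (height (world z) of tin above 0.012 m or angle between tin's own z axis and vertical above 0.3 rad).
It fails at once if a parked tin is moved over 20 mm, or another bystander over 30 mm (distance of any of parked_left, parked_right from where it was at the start of the episode above 0.02 m or distance of any of mug, shaker, bowl, spoon, jar from where it was at the start of the episode above 0.03 m).
It also fails if it takes over 61 s, if anything falls off the work surface, if the arm or the gripper's body presses on something with over 40 N, if the wrist force passes 120 N, or if a joint passes its speed limit or range.

## Working session

There is one attempt and no reset: what is moved stays moved. The work goes in short steps, Python scripts to look and compute and a tool call to move; the robot and the scene stay as the last step left them, time stands still between calls to the robot, and variables do not carry over. Pictures are saved under pics/ and viewed, about 8 in all and at most 12, crops included, and the job is handed in when it is done.

Besides the shell and the picture viewer there is one more tool, called after ">>>" as name(argument=value, ...), one argument or row to a line, values as JSON. play_rows: Moves the arm, as the interface text tells. Its arguments: {"type":"object","properties":{"series":{"type":"array","items":{"type":"object","properties":{"travel":{"type":"array","items":{"type":"number"}},"twist":{"type":"array","items":{"type":"number"}}}}},"claw":{"type":"number"}},"required":["series"]}

```bash
mkdir -p pics; ls; python3 - <<'E'
from rig import *
import cv2,numpy as np
s=observe();print({k:np.round(v,3).tolist() for k,v in s.items()})
for c in ("scene","top"):
    im=read_camera(c);cv2.imwrite(f"pics/{c}0.png",im[:,:,::-1])
    p=camera_params(c);print(c,{k:np.round(v,3).tolist() for k,v in p.items()})
    for n in ("tin","rack","tall_end","low_end","rail_a","mug","shaker","parked_left","jar"):
        r=recognise(c,n);print(n,[(np.round(d["bbox"]).tolist(),round(d["score"],2)) for d in r[:4]])
print({k:np.round(v,3).tolist() for k,v in camera_params("wrist").items()})
E
```

```text
pics
{'time_s': 0.0, 'q': [-1.302, 0.412, -0.013, 1.597, 0.006, 1.134, -0.082], 'qd': [0.0, -0.001, 0.001, 0.0, 0.001, -0.0, -0.0], 'joint_efforts': [-0.001, -58.796, 0.641, -29.108, -0.054, 0.018, 0.0], 'eef_pos': [206.406, 589.385, 221.819], 'tool_rot': [-0.526, -3.097, 0.003], 'contact_force': [-1.24, -0.602, -0.374], 'wrist_torque': [0.059, 0.023, -0.052], 'width': 1.002}
scene {'fx': 507.738, 'fy': 507.738, 'cx': 318.204, 'cy': 203.221, 'R': [[-0.853, 0.522, -0.011], [0.426, 0.683, -0.593], [-0.303, -0.511, -0.805]], 't': [453.118, -144.428, 1555.441]}
tin [([302.0, 223.0, 335.0, 251.0], 0.69), ([271.0, 291.0, 305.0, 307.0], 0.57)]
rack [([240.0, 197.0, 294.0, 305.0], 0.6), ([260.0, 192.0, 265.0, 215.0], 0.37), ([331.0, 285.0, 383.0, 330.0], 0.32)]
tall_end [([239.0, 183.0, 265.0, 206.0], 0.65)]
low_end [([276.0, 294.0, 304.0, 308.0], 0.71), ([238.0, 183.0, 268.0, 208.0], 0.57), ([294.0, 98.0, 339.0, 141.0], 0.29)]
rail_a [([260.0, 196.0, 266.0, 215.0], 0.57), ([282.0, 267.0, 295.0, 294.0], 0.54), ([263.0, 216.0, 276.0, 242.0], 0.44), ([271.0, 237.0, 285.0, 265.0], 0.42)]
mug [(
[... 557 characters left out ...]
.26)]
low_end [([274.0, 132.0, 285.0, 158.0], 0.48)]
rail_a [([351.0, 166.0, 373.0, 175.0], 0.63), ([302.0, 150.0, 326.0, 160.0], 0.62), ([328.0, 161.0, 356.0, 172.0], 0.49), ([277.0, 146.0, 304.0, 152.0], 0.43)]
mug [([219.0, 159.0, 259.0, 191.0], 0.93), ([278.0, 135.0, 377.0, 180.0], 0.69)]
shaker [([381.0, 210.0, 394.0, 226.0], 0.68)]
parked_left [([278.0, 138.0, 302.0, 166.0], 0.88)]
jar [([243.0, 116.0, 263.0, 141.0], 0.61), ([327.0, 158.0, 356.0, 174.0], 0.53), ([280.0, 149.0, 302.0, 155.0], 0.18)]
{'fx': 347.231, 'fy': 347.231, 'cx': 314.598, 'cy': 204.326, 'T_tool_cam': [[0.0, -0.965, -0.263, 71.321], [1.0, 0.0, -0.001, 1.472], [0.001, -0.263, 0.965, -162.773], [0.0, 0.0, 0.0, 1.0]]}
```

```bash
python3 - <<'E'
import cv2,numpy as np
a=cv2.imread("pics/top0.png")[100:240,210:410];a=cv2.resize(a,None,fx=4,fy=4,interpolation=cv2.INTER_CUBIC)
b=cv2.imread("pics/scene0.png");cv2.imwrite("pics/v1.png",a);cv2.imwrite("pics/v2.png",b)
E
```

```text
(no output)
```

View pics/v1.png

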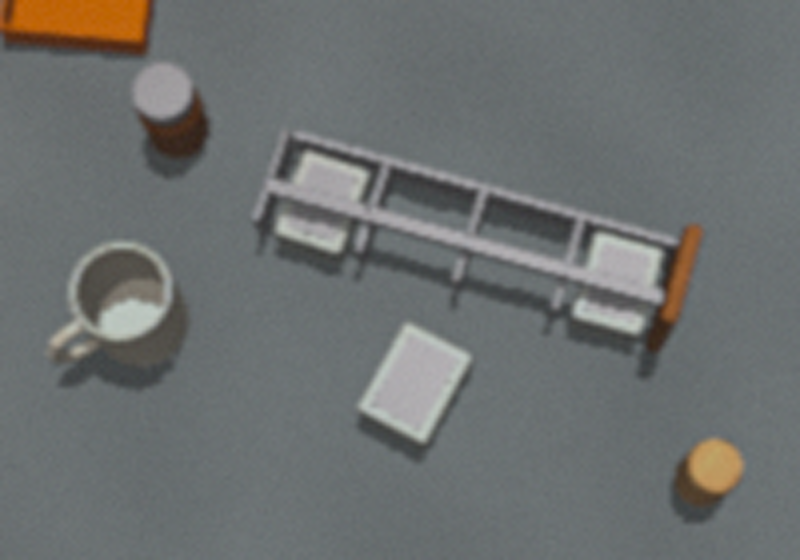

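View pics/v2.png

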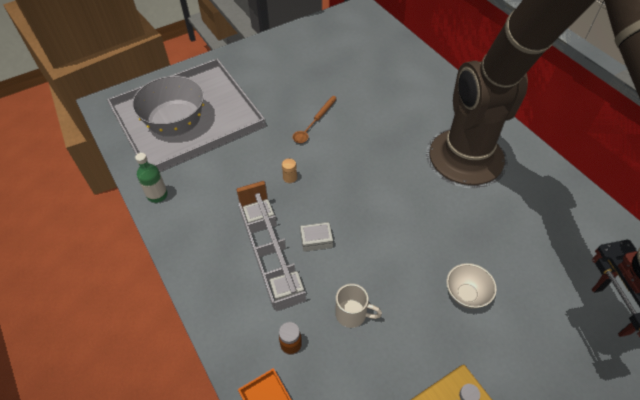

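```bash
cat > h.py <<'E'
from rig import *
import cv2,numpy as np
from scipy.spatial.transform import Rotation as Ro
def cam(c):
    p=camera_params(c)
    if c=="wrist":
        s=observe();T=np.eye(4);T[:3,:3]=Ro.from_rotvec(s["tool_rot"]).as_matrix();T[:3,3]=s["eef_pos"]
        W=np.linalg.inv(T@np.array(p["T_tool_cam"]));p["R"],p["t"]=W[:3,:3],W[:3,3]
    return p
def ray(p,px,z):
    R=np.array(p["R"]);t=np.array(p["t"])
    c=-R.T@t;d=R.T@np.array([(px[0]-p["cx"])/p["fx"],(px[1]-p["cy"])/p["fy"],1]);return c+d*(z-c[2])/d[2]
def proj(p,X):
    Y=np.array(p["R"])@X+np.array(p["t"]);return np.array([Y[0]/Y[2]*p["fx"]+p["cx"],Y[1]/Y[2]*p["fy"]+p["cy"]])
E
python3 - <<'E'
from h import *
p=cam("top");f=lambda u,v,z:ray(p,(210+u/4-.4,100+v/4-.4),z).round(1)
print("rail",f(270,185,62),f(662,297,62))
print("back",f(290,135,50),f(680,240,50))
print("divfront",[f(*a,46).tolist() for a in((362,250),(460,280),(557,307))])
print("tin",[f(*a,40).tolist() for a in((408,325),(470,357),(427,432),(362,405))])
print("tall top",f(697,228,95),f(665,322,95))
print("shaker",f(714,466,70),"mug",f(122,295,85))
s=observe();print(Ro.from_rotvec(s["tool_rot"]).as_matrix().round(3))
E
```

```text
rail [687.8 144.   62. ] [ 626.7 -165.4   62. ]
back [735.3 135.1  50. ] [ 678. -178.   50.]
divfront [[647.3, 68.6, 46.0], [630.4, -9.9, 46.0], [615.9, -86.9, 46.0]]
tin [[592.0, 27.1, 40.0], [571.1, -23.3, 40.0], [509.0, 4.1, 40.0], [525.3, 55.9, 40.0]]
tall top [ 672.7 -183.8   95. ] [ 597.5 -164.7   95. ]
shaker [ 497.7 -211.4   70. ] mug [582.3 240.3  85. ]
[[-0.944  0.33   0.   ]
 [ 0.33   0.944 -0.   ]
 [-0.    -0.    -1.   ]]
```

>>> play_rows(
  series=[
    {"travel": [-0.02, -0.017, 0], "twist": [0, 0, -0.01]},
    {"travel": [-0.055, -0.046, 0], "twist": [0, 0, -0.03]},
    {"travel": [-0.093, -0.077, 0], "twist": [0, 0, -0.05]},
    {"travel": [-0.131, -0.109, 0], "twist": [0, 0, -0.07]},
    {"travel": [-0.169, -0.141, 0], "twist": [0, 0, -0.09]},
    {"travel": [-0.207, -0.172, 0], "twist": [0, 0, -0.11]},
    {"travel": [-0.245, -0.204, 0], "twist": [0, 0, -0.13]},
    {"travel": [-0.283, -0.235, 0], "twist": [0, 0, -0.14]},
    {"travel": [-0.32, -0.266, 0], "twist": [0, 0, -0.14]},
    {"travel": [-0.355, -0.295, 0], "twist": [0, 0, -0.14]},
  ],
  claw=0,
)

```text
time_s: 2.0
eef_pos: [445.0, 192.1, 223.1]
tool_rot: [0.309, 3.125, 0.001]
contact_force: [0.7, 0.0, 0.5]
width: 0.132
```

>>> play_rows(
  series=[
    {"travel": [-0.03, -0.033, 0], "twist": [0, 0, 0]},
    {"travel": [-0.06, -0.066, 0], "twist": [0, 0, 0]},
    {"travel": [-0.09, -0.1, 0], "twist": [0, 0, 0]},
    {"travel": [-0.12, -0.133, 0], "twist": [0, 0, 0]},
    {"travel": [-0.14, -0.155, 0], "twist": [0, 0, 0]},
    {"travel": [-0.15, -0.166, 0], "twist": [0, 0, 0]},
    {"travel": [-0.15, -0.166, 0], "twist": [0, 0, 0]},
    {"travel": [-0.15, -0.166, 0], "twist": [0, 0, 0]},
    {"travel": [-0.15, -0.166, 0], "twist": [0, 0, 0]},
    {"travel": [-0.15, -0.166, 0], "twist": [0, 0, 0]},
  ],
)

```text
time_s: 3.0
eef_pos: [559.1, 1.6, 223.1]
tool_rot: [0.306, 3.126, 0.002]
contact_force: [-0.2, -0.7, -0.5]
width: 0.009
```

```bash
python3 - <<'E'
from h import *
import pickle
p=cam("wrist");im=read_camera("wrist");s=observe();print(s["eef_pos"],s["tool_rot"],s["width"],s["time_s"])
pickle.dump(p,open("w1.pkl","wb"));cv2.imwrite("pics/w1.png",im[:,:,::-1])
c=im[:,:,::-1];cv2.imwrite("pics/w1v.png",cv2.resize(c,(800,500),interpolation=cv2.INTER_CUBIC))
E
```

```text
[559.25287509   1.3897373  223.21954302] [3.05841683e-01 3.12583347e+00 1.92666792e-03] 0.006917665798373804 3.05
```

View pics/w1v.png

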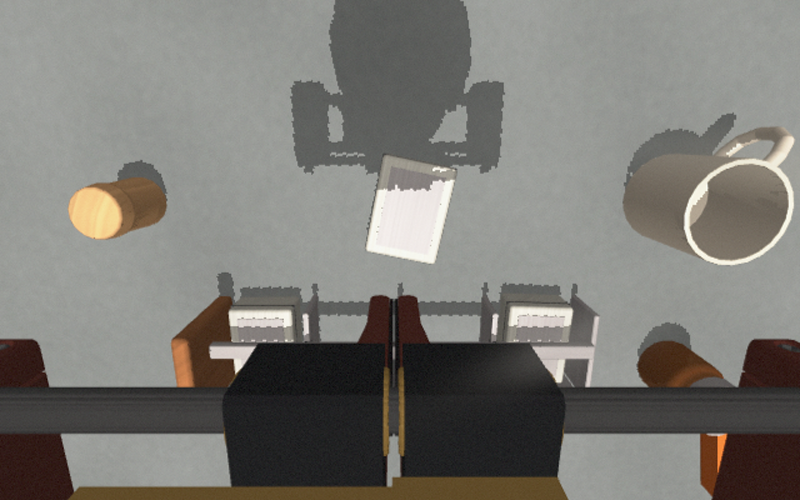

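```bash
python3 - <<'E'
from h import *
import pickle
p=pickle.load(open("w1.pkl","rb"));f=lambda u,v,z:ray(p,(u*.8-.1,v*.8-.1),z)
l,r=f(592,352,62),f(211,351,62);print("rail",l.round(1),r.round(1),np.linalg.norm(l-r))
d=l-r;th=np.arctan2(-d[0],d[1]);ex=np.array([np.cos(th),np.sin(th),0]);ey=np.array([-np.sin(th),np.cos(th),0])
C=(l+r)/2+12*ex;C[2]=0;print("th",th,"rack C",C)
t=[f(*a,40) for a in((387,156),(456,172),(434,262),(367,249))];print("tin",np.round(t,1).tolist())
c=np.mean(t,0);a=(t[2]+t[3]-t[0]-t[1])/2;b=t[1]+t[2]-t[0]-t[3];print("tin c",c,"yaw",np.arctan2(a[1],a[0]),np.linalg.norm(a),np.linalg.norm(b)/2)
v=c-C;print("tin in rack",v@ex,v@ey)
for z,q in((46,(487,318)),(46,(315,318)),(46,(401,318))):
  w=f(*q,z)-C;print("div",w@ex,w@ey)
q=proj(p,C+ex*-12+ey*0+np.array([0,0,62]));print(q)
for n in("tall end top left edge",):
  w=f(231,298,95)-C;print(n,w@ex,w@ey)
E
```

```text
rail [688.9 144.3  62. ] [ 627.3 -163.3   62. ] 313.6846245693274
th -0.19773263548811837 rack C [669.83812782 -11.88645061   0.        ]
tin [[502.6, 9.1, 40.0], [525.1, 59.9, 40.0], [594.3, 30.5, 40.0], [572.6, -21.7, 40.0]]
tin c [548.6698552  19.4469282  40.       ] yaw -0.4085300279433097 75.80961969833398 55.987559097101396
tin in rack -124.9625873637201 6.919730979189606
div -35.026885380288704 72.27521545933055
div -34.598865969737666 -73.06498725160121
div -34.812851219306715 -0.40319018620953084
[321.19050844 281.10023755]
tall end top left edge -71.13514750488619 -122.86833244707648
```

>>> play_rows(
  series=[
    {"travel": [-0.02, -0.022, 0.01], "twist": [0, 0, 0]},
    {"travel": [-0.045, -0.05, 0.03], "twist": [0, 0, 0]},
    {"travel": [-0.07, -0.078, 0.055], "twist": [0, 0, 0]},
    {"travel": [-0.09, -0.1, 0.085], "twist": [0, 0, 0]},
    {"travel": [-0.099, -0.11, 0.115], "twist": [0, 0, 0]},
    {"travel": [-0.099, -0.11, 0.135], "twist": [0, 0, 0]},
    {"travel": [-0.099, -0.11, 0.148], "twist": [0, 0, 0]},
    {"travel": [-0.099, -0.11, 0.148], "twist": [0, 0, 0]},
    {"travel": [-0.099, -0.11, 0.148], "twist": [0, 0, 0]},
    {"travel": [-0.099, -0.11, 0.148], "twist": [0, 0, 0]},
  ],
)

```text
time_s: 4.05
eef_pos: [636.1, -125.1, 76.7]
tool_rot: [0.305, 3.124, 0.002]
contact_force: [0.7, -0.6, 0.4]
width: 0.009
```

```bash
python3 - <<'E'
from h import *
s=observe();print(s["eef_pos"],s["tool_rot"],s["contact_force"])
for c in("top","scene"):
    im=read_camera(c)[:,:,::-1];cv2.imwrite(f"pics/{c}1.png",im)
    p=cam(c);print(c,proj(p,s["eef_pos"]))
a=cv2.imread("pics/top1.png")[130:210,300:410];b=cv2.imread("pics/scene1.png")[165:245,200:310]
g=lambda i:cv2.resize(i,(550,400),interpolation=cv2.INTER_CUBIC)
cv2.imwrite("pics/v4.png",cv2.resize(np.hstack([g(a),g(b)]),(800,291)))
E
```

```text
[ 636.08167675 -125.14662347   76.67663603] [3.04527491e-01 3.12372603e+00 2.19495764e-03] [ 0.72693608 -0.57920127  0.40279393]
top [362.76405658 168.28588597]
scene [260.37895145 201.51871048]
```

View pics/v4.png

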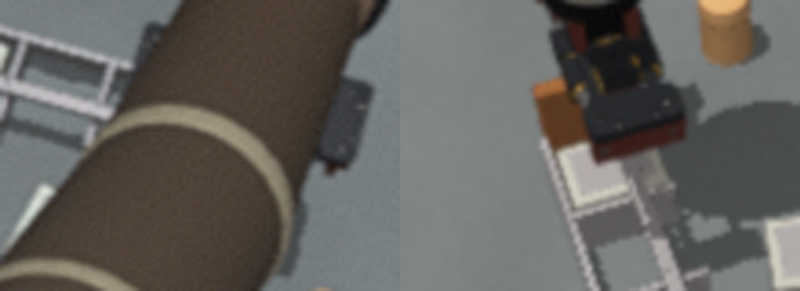

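>>> play_rows(
  series=[
    {"travel": [0, 0, 0.004], "twist": [0, 0, 0]},
    {"travel": [0, 0, 0.008], "twist": [0, 0, 0]},
    {"travel": [0, 0, 0.011], "twist": [0, 0, 0]},
    {"travel": [0, 0, 0.013], "twist": [0, 0, 0]},
    {"travel": [0, 0, 0.015], "twist": [0, 0, 0]},
    {"travel": [0, 0, 0.016], "twist": [0, 0, 0]},
    {"travel": [0, 0, 0.017], "twist": [0, 0, 0]},
    {"travel": [0, 0, 0.018], "twist": [0, 0, 0]},
    {"travel": [0, 0, 0.018], "twist": [0, 0, 0]},
    {"travel": [0, 0, 0.018], "twist": [0, 0, 0]},
  ],
)

```text
time_s: 5.15
eef_pos: [635.8, -125.3, 58.7]
tool_rot: [0.305, 3.124, 0.002]
contact_force: [-2.3, 0.7, 3.6]
width: 0.0
```

>>> play_rows(
  series=[
    {"travel": [0, 0.012, 0], "twist": [0, 0, 0]},
    {"travel": [0, 0.03, 0], "twist": [0, 0, 0]},
    {"travel": [0, 0.048, 0], "twist": [0, 0, 0]},
    {"travel": [0, 0.066, 0], "twist": [0, 0, 0]},
    {"travel": [0, 0.084, 0], "twist": [0, 0, 0]},
    {"travel": [0, 0.102, 0], "twist": [0, 0, 0]},
    {"travel": [0, 0.12, 0], "twist": [0, 0, 0]},
    {"travel": [0, 0.136, 0], "twist": [0, 0, 0]},
    {"travel": [0, 0.146, 0], "twist": [0, 0, 0]},
    {"travel": [0, 0.146, 0], "twist": [0, 0, 0]},
  ],
)

```text
time_s: 6.15
eef_pos: [664.5, 21.4, 58.8]
tool_rot: [0.301, 3.124, 0.006]
contact_force: [-0.2, 3.2, 3.9]
width: 0.003
```

>>> play_rows(
  series=[
    {"travel": [0, 0, -0.02], "twist": [0, 0, 0]},
    {"travel": [0, 0, -0.05], "twist": [0, 0, 0]},
    {"travel": [0.02, -0.003, -0.075], "twist": [0, 0, 0]},
    {"travel": [0.05, -0.007, -0.085], "twist": [0, 0, 0.05]},
    {"travel": [0.085, -0.012, -0.085], "twist": [0, 0, 0.12]},
    {"travel": [0.115, -0.017, -0.075], "twist": [0, 0, 0.18]},
    {"travel": [0.136, -0.02, -0.06], "twist": [0, 0, 0.216]},
    {"travel": [0.136, -0.02, -0.05], "twist": [0, 0, 0.216]},
    {"travel": [0.136, -0.02, -0.045], "twist": [0, 0, 0.216]},
    {"travel": [0.136, -0.02, -0.045], "twist": [0, 0, 0.216]},
  ],
  claw=1,
)

```text
time_s: 7.15
eef_pos: [527.9, 27.5, 102.8]
tool_rot: [0.635, 3.075, 0.006]
contact_force: [0.2, 0.6, 0.6]
width: 0.877
```

```bash
python3 - <<'E'
from h import *
p=cam("wrist");im=read_camera("wrist")[:,:,::-1].copy();s=observe();print(s["eef_pos"],s["tool_rot"],s["width"])
q=proj(p,np.array([*s["eef_pos"][:2],40]));print(q)
cv2.drawMarker(im,tuple(int(v) for v in q),(0,0,255),0,12)
tc=np.array([548.7,18,40]);a=-.41;ux=np.array([np.cos(a),np.sin(a),0]);uy=np.array([-ux[1],ux[0],0])
P=[proj(p,tc+i*40*ux+j*30*uy) for i,j in((-1,-1),(-1,1),(1,1),(1,-1))];cv2.polylines(im,[np.int32(P)],True,(0,255,0),1)
cv2.imwrite("pics/v5.png",cv2.resize(im,(800,500)))
E
```

```text
[528.08520503  27.34198711 103.1958643 ] [0.63554585 3.07399381 0.00562405] 0.9223131563027972
[312.2190725  218.52248826]
```

View pics/v5.png

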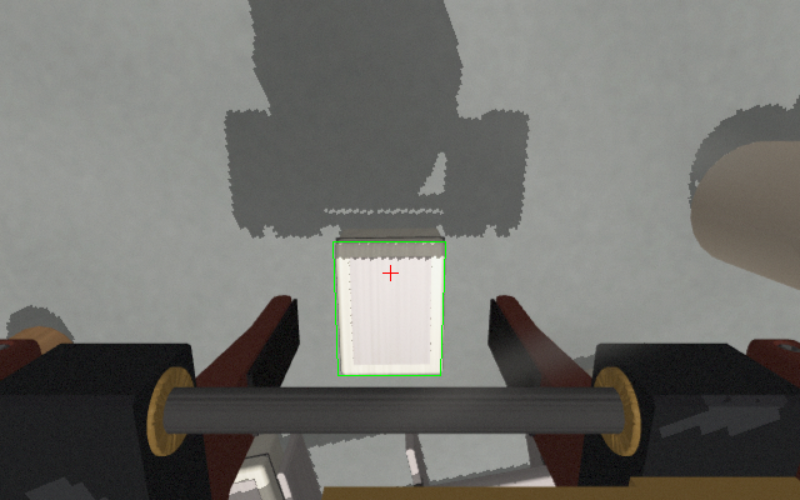

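>>> play_rows(
  series=[
    {"travel": [0, 0, 0.015], "twist": [0, 0, 0]},
    {"travel": [0, 0, 0.035], "twist": [0, 0, 0]},
    {"travel": [0, 0, 0.055], "twist": [0, 0, 0]},
    {"travel": [0, 0, 0.072], "twist": [0, 0, 0]},
    {"travel": [0, 0, 0.083], "twist": [0, 0, 0]},
    {"travel": [0, 0, 0.09], "twist": [0, 0, 0]},
    {"travel": [0, 0, 0.092], "twist": [0, 0, 0]},
    {"travel": [0, 0, 0.092], "twist": [0, 0, 0]},
    {"travel": [0, 0, 0.092], "twist": [0, 0, 0]},
    {"travel": [0, 0, 0.092], "twist": [0, 0, 0]},
  ],
)

```text
time_s: 8.2
eef_pos: [528.9, 27.7, 11.9]
tool_rot: [0.635, 3.073, 0.006]
contact_force: [-0.5, 0.6, 0.4]
width: 1.002
```

>>> play_rows(
  series=[
    {"travel": [0, 0, 0], "twist": [0, 0, 0]},
    {"travel": [0, 0, 0], "twist": [0, 0, 0]},
    {"travel": [0, 0, 0], "twist": [0, 0, 0]},
    {"travel": [0, 0, 0], "twist": [0, 0, 0]},
    {"travel": [0, 0, 0], "twist": [0, 0, 0]},
    {"travel": [0, 0, 0], "twist": [0, 0, 0]},
    {"travel": [0, 0, 0], "twist": [0, 0, 0]},
    {"travel": [0, 0, 0], "twist": [0, 0, 0]},
    {"travel": [0, 0, 0], "twist": [0, 0, 0]},
    {"travel": [0, 0, 0], "twist": [0, 0, 0]},
  ],
  claw=0.64,
)

```text
time_s: 9.2
eef_pos: [528.6, 27.4, 11.9]
tool_rot: [0.636, 3.073, 0.006]
contact_force: [-2.1, -1.7, 5.5]
width: 0.684
```

>>> play_rows(
  series=[
    {"travel": [-0.002, 0.003, 0], "twist": [0, 0, -0.02]},
    {"travel": [-0.006, 0.008, 0], "twist": [0, 0, -0.05]},
    {"travel": [-0.01, 0.013, 0], "twist": [0, 0, -0.08]},
    {"travel": [-0.014, 0.018, 0], "twist": [0, 0, -0.11]},
    {"travel": [-0.018, 0.023, 0], "twist": [0, 0, -0.14]},
    {"travel": [-0.022, 0.028, 0], "twist": [0, 0, -0.17]},
    {"travel": [-0.026, 0.033, 0], "twist": [0, 0, -0.2]},
    {"travel": [-0.027, 0.035, 0], "twist": [0, 0, -0.211]},
    {"travel": [-0.027, 0.035, 0], "twist": [0, 0, -0.211]},
    {"travel": [-0.027, 0.035, 0], "twist": [0, 0, -0.211]},
  ],
)

```text
time_s: 10.2
eef_pos: [567.5, 49.3, 11.9]
tool_rot: [0.308, 3.122, 0.006]
contact_force: [-0.2, -0.0, -1.8]
width: 0.681
```

```bash
python3 - <<'E'
from h import *
s=observe();print(s["eef_pos"],s["tool_rot"],s["contact_force"],s["width"],s["time_s"])
im=read_camera("scene")[:,:,::-1].copy();cv2.imwrite("pics/scene2.png",im);p=cam("wrist")
w=read_camera("wrist")[:,:,::-1].copy()
C=np.array([669.7,-12.5,0]);ex=np.array([np.cos(.197),-np.sin(.197),0]);ey=np.array([-ex[1],ex[0],0])
for i in(-160,-80,0,80,160):
    q=proj(p,C-40*ex+i*ey+[0,0,46]);cv2.drawMarker(w,tuple(int(v) for v in q),(0,0,255),0,8)
cv2.imwrite("pics/v6.png",cv2.resize(w,(800,500)))
E
```

```text
[567.54531477  49.33076773  11.94670195] [0.30824417 3.12230745 0.00601651] [-0.15975866 -0.0334789  -1.81912864] 0.6813195843667578 10.2
```

View pics/v6.png

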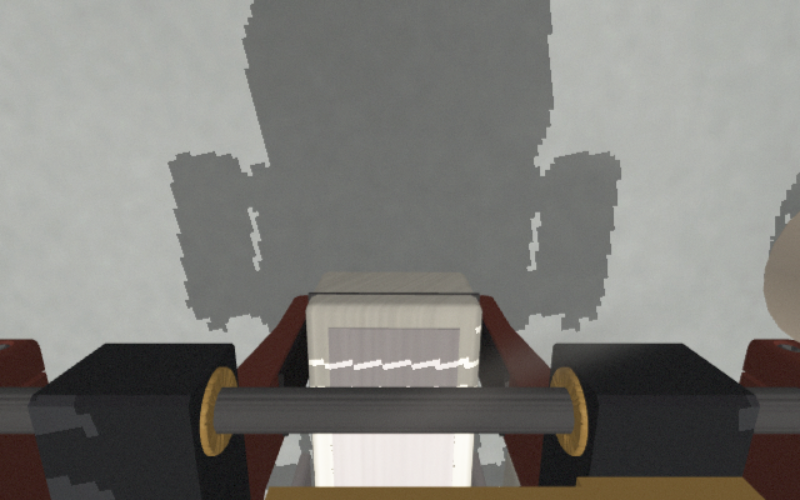

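>>> play_rows(
  series=[
    {"travel": [-0.004, 0, 0], "twist": [0, 0, 0]},
    {"travel": [-0.01, 0, 0], "twist": [0, 0, 0]},
    {"travel": [-0.016, 0, 0], "twist": [0, 0, 0]},
    {"travel": [-0.022, 0, 0], "twist": [0, 0, 0]},
    {"travel": [-0.028, 0, 0], "twist": [0, 0, 0]},
    {"travel": [-0.034, 0, 0], "twist": [0, 0, 0]},
    {"travel": [-0.04, 0, 0], "twist": [0, 0, 0]},
    {"travel": [-0.046, 0, 0], "twist": [0, 0, 0]},
    {"travel": [-0.05, 0, 0], "twist": [0, 0, 0]},
    {"travel": [-0.05, 0, 0], "twist": [0, 0, 0]},
  ],
)

```text
time_s: 11.3
eef_pos: [616.9, 39.0, 12.0]
tool_rot: [0.309, 3.122, 0.005]
contact_force: [0.2, 0.0, -2.6]
width: 0.682
```

```bash
python3 - <<'E'
from h import *
im=read_camera("scene")[:,:,::-1];t=read_camera("top")[:,:,::-1]
g=lambda i:cv2.resize(i,(400,400),interpolation=cv2.INTER_CUBIC)
cv2.imwrite("pics/v7.png",np.hstack([g(im[180:320,220:360]),g(t[110:220,270:380])]))
E
```

```text
(no output)
```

View pics/v7.png

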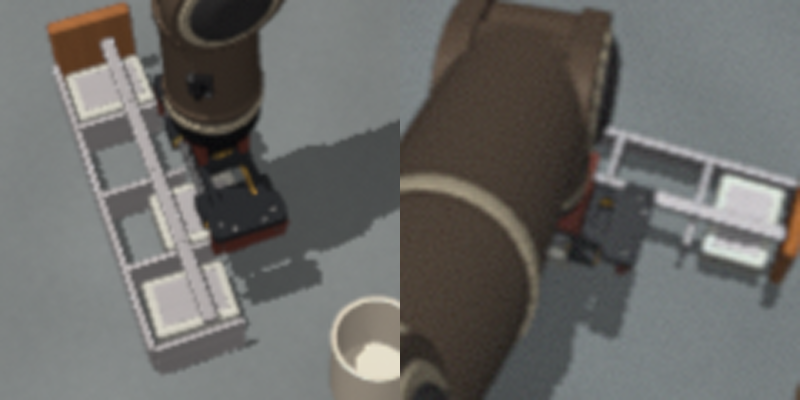

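>>> play_rows(
  series=[
    {"travel": [0, 0, 0], "twist": [0, 0, 0]},
    {"travel": [0, 0, 0], "twist": [0, 0, 0]},
    {"travel": [0, 0, 0], "twist": [0, 0, 0]},
    {"travel": [0, 0, 0], "twist": [0, 0, 0]},
    {"travel": [0.008, 0, 0], "twist": [0, 0, 0]},
    {"travel": [0.018, 0, 0], "twist": [0, 0, 0]},
    {"travel": [0.03, 0, 0], "twist": [0, 0, 0]},
    {"travel": [0.042, 0, 0], "twist": [0, 0, 0]},
    {"travel": [0.05, 0, 0], "twist": [0, 0, 0]},
    {"travel": [0.05, 0, 0], "twist": [0, 0, 0]},
  ],
  claw=0.85,
)

```text
time_s: 12.4
eef_pos: [565.7, 49.5, 11.9]
tool_rot: [0.308, 3.124, 0.006]
contact_force: [-0.8, 0.4, 0.3]
width: 0.847
```

>>> play_rows(
  series=[
    {"travel": [0, 0, 0], "twist": [0, 0, 0]},
    {"travel": [0, 0, 0], "twist": [0, 0, 0]},
    {"travel": [0, 0, 0], "twist": [0, 0, 0]},
    {"travel": [0, 0, 0], "twist": [0, 0, 0]},
    {"travel": [0, 0, 0], "twist": [0, 0, 0]},
    {"travel": [0, 0, 0], "twist": [0, 0, 0]},
    {"travel": [0, 0, 0], "twist": [0, 0, 0]},
    {"travel": [0, 0, 0], "twist": [0, 0, 0]},
    {"travel": [0, 0, 0], "twist": [0, 0, 0]},
    {"travel": [0, 0, 0], "twist": [0, 0, 0]},
  ],
  claw=0,
)

```text
time_s: 13.4
eef_pos: [565.7, 49.5, 11.9]
tool_rot: [0.308, 3.124, 0.006]
contact_force: [0.0, 0.4, 0.8]
width: 0.009
```

>>> play_rows(
  series=[
    {"travel": [-0.008, 0, 0], "twist": [0, 0, 0]},
    {"travel": [-0.016, 0, 0], "twist": [0, 0, 0]},
    {"travel": [-0.022, 0, 0], "twist": [0, 0, 0]},
    {"travel": [-0.028, 0, 0], "twist": [0, 0, 0]},
    {"travel": [-0.034, 0, 0], "twist": [0, 0, 0]},
    {"travel": [-0.04, 0, 0], "twist": [0, 0, 0]},
    {"travel": [-0.046, 0, 0], "twist": [0, 0, 0]},
    {"travel": [-0.052, 0, 0], "twist": [0, 0, 0]},
    {"travel": [-0.055, 0, 0], "twist": [0, 0, 0]},
    {"travel": [-0.055, 0, 0], "twist": [0, 0, 0]},
  ],
)

```text
time_s: 14.4
eef_pos: [620.4, 38.5, 12.1]
tool_rot: [0.308, 3.123, 0.006]
contact_force: [0.6, 0.0, -0.9]
width: 0.006
```

>>> play_rows(
  series=[
    {"travel": [-0.001, 0, 0], "twist": [0, 0, 0]},
    {"travel": [-0.002, 0, 0], "twist": [0, 0, 0]},
    {"travel": [-0.003, 0, 0], "twist": [0, 0, 0]},
    {"travel": [-0.004, 0, 0], "twist": [0, 0, 0]},
    {"travel": [-0.004, 0, 0], "twist": [0, 0, 0]},
    {"travel": [-0.004, 0, 0], "twist": [0, 0, 0]},
    {"travel": [-0.004, 0, 0], "twist": [0, 0, 0]},
    {"travel": [-0.004, 0, 0], "twist": [0, 0, 0]},
    {"travel": [-0.004, 0, 0], "twist": [0, 0, 0]},
    {"travel": [-0.004, 0, 0], "twist": [0, 0, 0]},
  ],
)

```text
time_s: 15.4
eef_pos: [624.5, 37.7, 12.2]
tool_rot: [0.308, 3.123, 0.006]
contact_force: [-0.5, 0.5, -0.7]
width: 0.0
```

>>> play_rows(
  series=[
    {"travel": [-0.001, 0, 0], "twist": [0, 0, 0]},
    {"travel": [-0.002, 0, 0], "twist": [0, 0, 0]},
    {"travel": [-0.003, 0, 0], "twist": [0, 0, 0]},
    {"travel": [-0.004, 0, 0], "twist": [0, 0, 0]},
    {"travel": [-0.004, 0, 0], "twist": [0, 0, 0]},
    {"travel": [-0.004, 0, 0], "twist": [0, 0, 0]},
    {"travel": [-0.004, 0, 0], "twist": [0, 0, 0]},
    {"travel": [-0.004, 0, 0], "twist": [0, 0, 0]},
    {"travel": [-0.004, 0, 0], "twist": [0, 0, 0]},
    {"travel": [-0.004, 0, 0], "twist": [0, 0, 0]},
  ],
)

```text
time_s: 16.4
eef_pos: [625.3, 37.6, 12.0]
tool_rot: [-0.307, -3.124, -0.006]
contact_force: [-11.9, 1.8, 9.0]
width: 0.008
```

```bash
python3 - <<'E'
from h import *
im=read_camera("scene")[:,:,::-1];w=read_camera("wrist")[:,:,::-1];print(observe()["contact_force"])
g=lambda i:cv2.resize(i,(400,400),interpolation=cv2.INTER_CUBIC)
cv2.imwrite("pics/v8.png",np.hstack([g(im[190:290,230:330]),cv2.resize(w[100:400,170:470],(400,400))]))
E
```

```text
[-12.78004143   1.07012943   9.17749124]
```

View pics/v8.png

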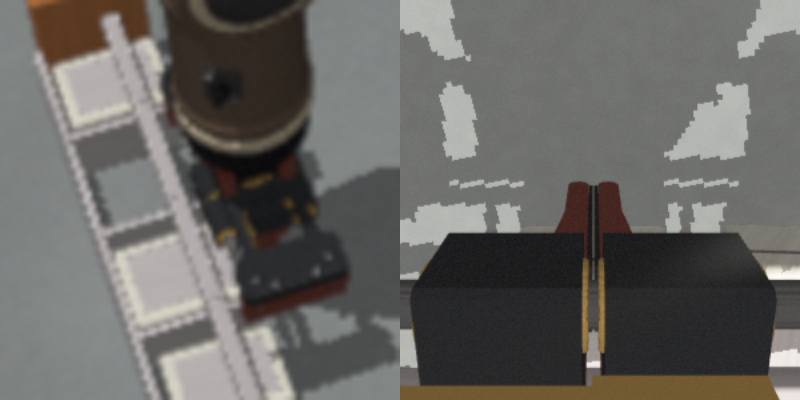

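>>> play_rows(
  series=[
    {"travel": [0.005, 0, 0], "twist": [0, 0, 0]},
    {"travel": [0.02, 0, 0], "twist": [0, 0, 0]},
    {"travel": [0.045, 0, 0], "twist": [0, 0, 0]},
    {"travel": [0.08, 0, -0.01], "twist": [0, 0, 0]},
    {"travel": [0.11, 0, -0.04], "twist": [0, 0, 0]},
    {"travel": [0.13, 0, -0.08], "twist": [0, 0, 0]},
    {"travel": [0.15, 0, -0.12], "twist": [0, 0, 0]},
    {"travel": [0.16, 0, -0.16], "twist": [0, 0, 0]},
    {"travel": [0.16, 0, -0.18], "twist": [0, 0, 0]},
    {"travel": [0.16, 0, -0.18], "twist": [0, 0, 0]},
  ],
)

```text
time_s: 17.5
eef_pos: [470.8, 68.5, 195.9]
tool_rot: [0.307, 3.122, 0.012]
contact_force: [-1.0, -0.6, -0.6]
width: 0.005
```

```bash
python3 - <<'E'
from h import *
s=observe();print(s["eef_pos"],s["time_s"])
p=cam("wrist")
im=read_camera("scene")[:,:,::-1];w=read_camera("wrist")[:,:,::-1].copy()
C=np.array([669.7,-12.5,0]);ex=np.array([np.cos(.197),-np.sin(.197),0]);ey=np.array([-ex[1],ex[0],0])
P=[proj(p,C+i*ex+j*ey+[0,0,40]) for i,j in((-42,10),(-42,70),(38,70),(38,10))];cv2.polylines(w,[np.int32(P)],True,(0,255,0),1)
g=lambda i:cv2.resize(i,(400,400),interpolation=cv2.INTER_CUBIC)
cv2.imwrite("pics/v9.png",np.hstack([g(im[190:310,220:340]),g(w[100:400,150:450])]))
E
```

```text
[470.84801185  68.53505748 195.87589739] 17.5
```

View pics/v9.png

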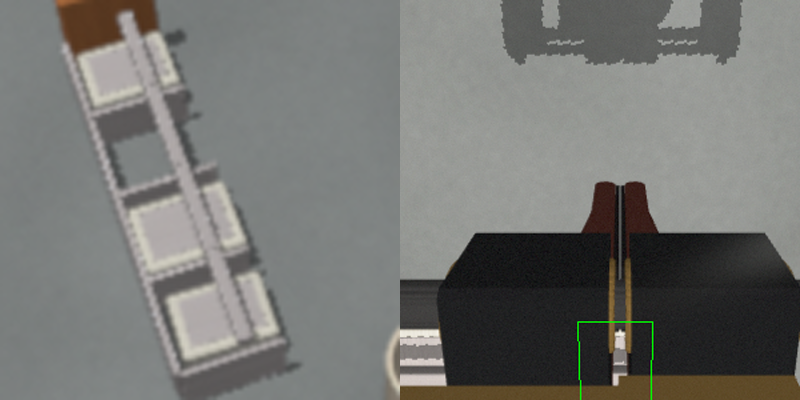

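```bash
python3 - <<'E'
from h import *
out=[]
C=np.array([669.7,-12.5,0]);ex=np.array([np.cos(.197),-np.sin(.197),0]);ey=np.array([-ex[1],ex[0],0])
for c,(u,v) in(("scene",(245,225)),("top",(290,130))):
    p=cam(c);im=read_camera(c)[:,:,::-1][v:v+60,u:u+60];k=400/60
    im=cv2.resize(im,(400,400),interpolation=cv2.INTER_CUBIC)
    P=[(proj(p,C+i*ex+j*ey+[0,0,40])-[u-.5,v-.5])*k for i,j in((-42,10),(-42,70),(38,70),(38,10))]
    cv2.polylines(im,[np.int32(P)],True,(0,255,0),1);out.append(im)
cv2.imwrite("pics/v10.png",np.hstack(out))
E
```

```text
(no output)
```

View pics/v10.png

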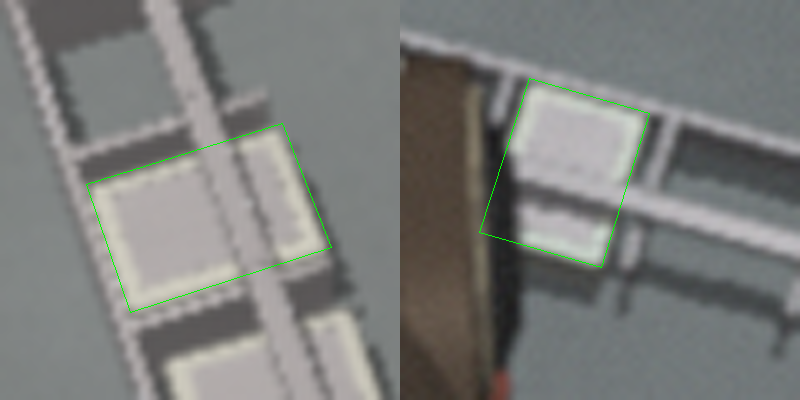

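The tin's edges line up with the predicted home outline in both views, within about 2 mm, and it sits straight. I'm handing the job in.

```bash
python3 -c "
from rig import *
print(close_job())"
```

```text
the job is handed in; nothing more can be done
None
```

The tin is home in the third gap from the tall end board and the job is handed in, at about 18 s of the 61 s allowed. The system gave no verdict.

- **Counting:** The tall end board is on the right, so I ran the closed fingertips along the rail from the rightmost gap leftwards. The force was 3.6 N at the first gap and 3.9 N at the third. I stopped about 32 mm into the third gap's rail piece, short of the fourth. I did not read the force while passing over the second gap.
- **Pushing:** I gripped the tin flat on the worktop and slid it to line up with the gap and about halfway in. Then I let go and pushed it in with closed fingers until it stopped against the back stop at about 12 N. The hand was then taken away.
- **Last checks:** Overlays in two cameras put the tin within about 2 mm of the predicted home outline, straight and flat. The parked tins look undisturbed in the pictures. The final crops did not cover the other objects, but the hand's path kept clear of them.
- **Unexplained reading:** An upward force of about 9 N came with the final push. It was gone once the hand left, and the tin had not tipped.

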